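# Refill the customers' sweet dish at the luggage desk

### The arm

A 6-joint arm with a two-finger parallel gripper is mounted at the origin on the work surface. World frame = base frame: x ahead of the robot, y to its left, z up, the work surface at z = 0. Lengths are in m, angles in rad, forces in N, time in s.
With the tool pointing down it reaches from about 0.35 to 0.775 m from the base axis. Payload 7.3 kg.
Tool frame: the origin (TCP) lies on the mounting face of the last link; the fingertips stand 178 mm ahead of it and the grasp point (between the pads) lies 159 mm ahead of it (robot.tcp_to_tips is the distance from the TCP to the fingertips, in m); z points along the fingers, y is the direction in which the jaws open and shut (so a half turn about z gives the same grasp; the last joint's range is limited). The gripper opens to 92 mm and grips with 3 to 60 N. Pads are 19 mm wide; open, the fingers measure 130 mm over their backs; the gripper's body (75 mm by 190 mm) begins 47 mm behind the grasp point.
Start: joints at [1.041, 0.342, 1.524, -0, 1.275, -0.146], TCP at [0.197, 0.487, 0.405] pointing down, gripper open.
Joint ranges: [-2.53, 2.53], [-0.77, 2.02], [0.04, 2.7], [-1, 4.14], [0.28, 2.66], [-3.11, 3.11]. Speed limits (rad/s): [2.57, 2.57, 3.14, 3.14, 3.14, 3.14].

### API

Orientations are given as [roll, pitch, yaw] about the fixed x, y, z axes, in that order (R = Rz(yaw) Ry(pitch) Rx(roll)).
In Python, from cell import robot, viewer gives the robot as it stands.
- The arm moves only by the shell command python3 -m creep 'ROWS' [OPENING] [FORCE]. ROWS is JSON, a list that holds one entry, the list of rows, each a list of 6 numbers: the shift along the world's x, y, z in mm, then the turn, a rotation vector about the world's x, y, z in degrees. A call has 1 to 5 rows; each row shifts and turns the pose as measured when the row begins; what a row does not reach is not made up. A row lasts 1/12 s, in which the tool goes at most 41.7 mm and 7.16 degrees, less where a joint would pass 70% of its speed; a pose out of reach is approached as far as the arm can. A call with a gripper value outside its range is refused whole. OPENING is the closure, from -1 (fully open) to 1 (shut), set as the call begins (- or left out, the last holds). The fingers move at their own pace and stop on an object; FORCE is the grip in N (left out, the last holds). Time passes only in rows, so rows that do not move let the fingers close. It gives the time, the measured TCP pose, the force and the opening at its end, in the units of the state.
- robot.observe(): the state, without advancing time (a new reading comes with each control period).
- viewer.read_camera(name): name is "side" or "top"; returns the picture (384x512x3 uint8, blue, green, red); there is no depth.
- viewer.camera_model(name): a dict with "fx", "fy", "cx", "cy" (pixels), "pose" (4x4, takes a point from camera to world coordinates). Camera axes: x right, y up, looking along -z (the intrinsics and any distortion apply to the point x, -y, -z); pixel columns grow to the right and rows downward; lengths in m; the calibration is good to about 2 mm. A picture is of the moment at which its call begins. camera_model takes no time and is no camera call.
- robot.hand_in(): hands the job in, once; it reports no verdict.
The state is a dict: "time": time; "qpos": joint angles; "qvel": joint speeds; "joint_efforts": joint torques, N m; "tool_pos": TCP position; "tool_rot": TCP orientation; "contact_force": force on the tool from outside, world axes, zero at the start; "torque": the same for the moment, N m; "opening": finger opening in m.
Only numpy, scipy, OpenCV 4.12 (cv2) and the standard library are available. Lean on these libraries where they do the work, as an engineer would, in place of code of your own. Each camera call takes 0.05 s, during which the arm holds its last target. There are 200 camera calls.

### The job

Use the scoop to take at least two of the round sweets from the grey tub and tip them into the white dish for the customers. Keep your fingers off the sweets, spill none (each must end in the dish or in the tub), and finally stand the scoop upright on the desk, clear of tub and dish, and let go.

Things in the scene. Friction and masses are not known exactly. Their poses are not given: they have to be found in the camera images.
- scoop_grip (a point): Grip point on the wooden post (16 mm along x, 24 along y, top 30 mm above this point) of a loose scoop, 0.2 kg, standing on the desk; its underside is 90 mm below. -x points to the nose, z up the post. The post is fixed behind a steel pan 80 mm wide, open on top and at the nose: nose edge at x = -89 mm, rear wall at -8, rearmost +8 mm; floor 2.5 mm thick, no lip; walls 28 mm high, sides lower to the nose.
- scoop_pan (a point): The middle of the space inside the scoop's pan, 16 mm above its underside, 40 mm behind the nose edge and 49 mm in front of the post's axis; axes as the grip point's.
- tub: Open grey tub holding the sweets, fixed. Origin on the desk under its floor's middle; x along it, away from the robot. Flat floor 4 mm up, x -120 to +120, y -48 to +48 mm; walls 4 mm thick, 40 high. Sweets start in the -x half; x above -30 mm is empty: set the scoop in there, nose to -x, and push it along the floor up to the end wall; the sweets slide easily onto it.
- dish: Low round white ceramic dish (the only round white one), empty, fixed on the desk on the other side of the scoop from the tub. Open on top; rim 150 mm in diameter, 45 mm above the desk. Origin: on the desk under its centre; z up.
- sweet1_center (a point): One of three identical round foil-wrapped sweets lying in the tub: a ball of 26 mm diameter, 12 g, slippery; it rolls on slopes steeper than about 10 degrees; this point is its centre.
- sweet2_center (a point): One of three identical round foil-wrapped sweets lying in the tub: a ball of 26 mm diameter, 12 g, slippery; it rolls on slopes steeper than about 10 degrees; this point is its centre.
- sweet3_center (a point): One of three identical round foil-wrapped sweets lying in the tub: a ball of 26 mm diameter, 12 g, slippery; it rolls on slopes steeper than about 10 degrees; this point is its centre.

How it is judged:
By the outcome, as a careful person would: the job done as asked, in the order asked, and still so for the second after the job is handed in, with the robot touching nothing.
It also fails if it takes over 58 s, if anything falls off the work surface, if the arm or the gripper's body presses on something with over 40 N, if the wrist force passes 120 N, or if a joint passes its speed limit or range.

## Working session

There is one attempt and no reset: what is moved stays moved. The work goes in short steps, Python scripts to look and compute and a shell command to move; the robot and the scene stay as the last step left them, time stands still between calls to the robot, and variables do not carry over. Pictures are saved under pics/ and viewed, about 8 in all and at most 12, crops included, and the job is handed in when it is done.

```bash
ls; mkdir -p pics
python3 - <<'E'
from cell import robot, viewer
import cv2
s=robot.observe();print(s)
for n in("side","top"):
    cv2.imwrite(f"pics/{n}0.png",viewer.read_camera(n)); print(n,viewer.camera_model(n))
E
```

```text
pics
{'time': 0.0, 'qpos': array([ 1.04101118e+00,  3.42736288e-01,  1.52500365e+00,  6.02661890e-06,
        1.27543392e+00, -1.45977256e-01]), 'qvel': array([ 0.00149604, -0.00134995, -0.00095497, -0.00171733,  0.00017607,
       -0.00088825]), 'joint_efforts': array([ 1.61944776e-03, -4.31245422e+01, -2.44222802e+01,  7.18597183e-02,
        5.59482677e-02, -2.06335158e-04]), 'tool_pos': array([0.19648756, 0.4867003 , 0.40404238]), 'tool_rot': array([-3.14002911e+00, -2.35702114e-04,  2.75778282e+00]), 'contact_force': array([ 0.19071017, -0.84021288, -0.72244103]), 'torque': array([ 0.03778113, -0.0334098 , -0.0319214 ]), 'opening': 0.09185606099958787}
side {'fx': 392.1876478079516, 'fy': 392.1876478079516, 'cx': 255.11551712110497, 'cy': 187.79682863070894, 'pose': array([[-0.68512169,  0.53825232, -0.49080822,  0.15311853],
       [-0.72826247, -0.52052701,  0.4457414 ,  0.32193031],
       [-0.01555759,  0.66282431,  0.74861331,  0.6365863 ],
       [ 0.        ,  0.        ,  0.        ,  1.        ]])}
top {'fx': 452.1626164052193, 'fy': 452.1626164052193, 'cx': 252.71174151599004, 'cy': 191.83041398451988, 'pose': array([[-0.0206362 ,  0.99484914, -0.09924384,  0.405485  ],
       [-0.99973787, -0.02151783, -0.0078212 , -0.02335534],
       [-0.00991642,  0.09905643,  0.99503241,  0.98312235],
       [ 0.        ,  0.        ,  0.        ,  1.        ]])}
```

View pics/top0.png

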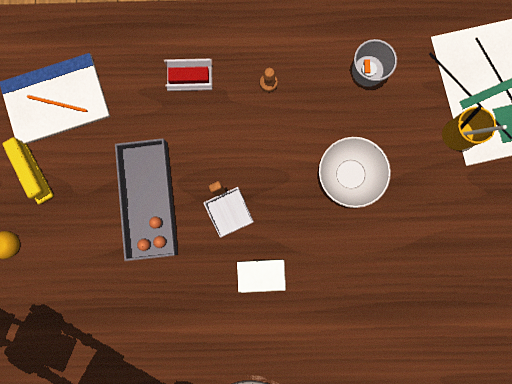

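View pics/side0.png

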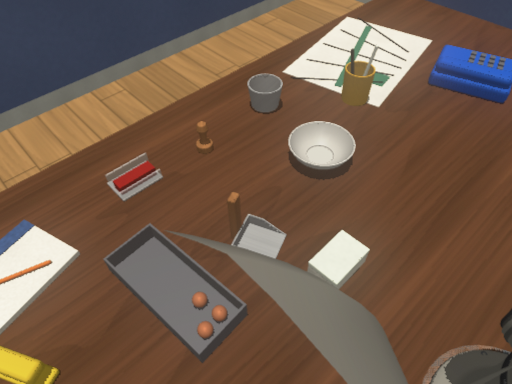

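The top view shows the tub with three sweets at (155,222), (143,244), (160,241). The scoop pan is at (229,212) with its post at (216,187), nose down-right, and the dish is at (354,172). The side view agrees, with the post at (234,195-238).

```bash
cat > h.py <<'E'
from cell import robot, viewer
import cv2, numpy as np
from scipy.spatial.transform import Rotation as Ro
def ray(n,p,z):
    m=viewer.camera_model(n);T=m['pose']
    d=T[:3,:3]@np.array([(p[0]-m['cx'])/m['fx'],-(p[1]-m['cy'])/m['fy'],-1])
    o=T[:3,3];return o+d*(z-o[2])/d[2]
def proj(n,P):
    m=viewer.camera_model(n);T=m['pose'];c=T[:3,:3].T@(np.asarray(P)-T[:3,3])
    return np.array([m['cx']-m['fx']*c[0]/c[2],m['cy']+m['fy']*c[1]/c[2]])
def blobs(im,lo,hi,a=20):
    k=cv2.inRange(cv2.cvtColor(im,cv2.COLOR_BGR2HSV),lo,hi)
    return [c for c in cv2.findContours(k,0,1)[0] if cv2.contourArea(c)>a]
def tri(pt,ps):
    A=[];b=[]
    for n,p in(("top",pt),("side",ps)):
        o=viewer.camera_model(n)['pose'][:3,3];d=ray(n,p,0)-o;d/=np.linalg.norm(d)
        M=np.eye(3)-np.outer(d,d);A.append(M);b.append(M@o)
    return np.linalg.lstsq(np.vstack(A),np.hstack(b),rcond=None)[0]
E
python3 - <<'E'
from h import *
im=cv2.imread('pics/top0.png');np.set_printoptions(precision=4,suppress=True)
def roi(im,x0,y0,x1,y1):
    o=np.zeros_like(im);o[y0:y1,x0:x1]=im[y0:y1,x0:x1];return o
for c in blobs(roi(im,122,145,170,258),(0,110,90),(20,255,255)):
    (x,y),r=cv2.minEnclosingCircle(c);print('sweet',x,y,r,ray('top',(x,y),.017))
for c in blobs(roi(im,205,175,228,196),(5,120,110),(20,255,255),10):
    r=cv2.minAreaRect(c);print('post',r,ray('top',r[0],.12),cv2.boxPoints(r).tolist())
for c in blobs(roi(im,200,185,260,240),(0,0,120),(180,70,255),100):
    r=cv2.minAreaRect(c);print('pan',r,[ray('top',p,.005)[:2].round(4).tolist() for p in cv2.boxPoints(r)])
for c in blobs(roi(im,310,130,400,215),(0,0,120),(180,70,255),500):
    r=cv2.fitEllipse(c);print('dish',r,ray('top',r[0],.045))
g=roi(im,108,130,185,268)
for c in blobs(g,(0,0,20),(180,70,170),1500):
    r=cv2.minAreaRect(c);print('tub',r,[ray('top',p,.04)[:2].round(4).tolist() for p in cv2.boxPoints(r)],ray('top',r[0],.04))
s=cv2.imread('pics/side0.png')
a=cv2.resize(im[130:270,105:265],None,fx=4,fy=4,interpolation=2)
b=cv2.resize(s[180:320,190:300],None,fx=4,fy=4,interpolation=2)
cv2.imwrite('pics/z0.png',cv2.resize(np.hstack([a,b]),None,fx=.74,fy=.74))
E
```

```text
sweet 142.8333282470703 244.5 5.911484718322754 [0.3943 0.2203 0.017 ]
sweet 158.828125 241.4375 5.855307102203369 [0.4001 0.1862 0.017 ]
sweet 154.63636779785156 222.0 5.72448205947876 [0.4416 0.1952 0.017 ]
post ((214.50003051757812, 186.0), (7.602630138397217, 11.62755298614502), 63.43495178222656) [0.5044 0.0566 0.12  ] [[207.60003662109375, 185.20001220703125], [218.00003051757812, 180.0], [221.4000244140625, 186.79998779296875], [211.00003051757812, 192.0]]
pan ((228.256103515625, 211.80487060546875), (38.972412109375, 38.4835090637207), 65.224853515625) [[0.4828, 0.0936], [0.5164, 0.0171], [0.4387, -0.0169], [0.4056, 0.0591]]
dish ((354.2250061035156, 171.74295043945312), (69.73402404785156, 71.1356430053711), 115.73233032226562) [ 0.5366 -0.2289  0.045 ]
tub ((145.18594360351562, 199.171142578125), (118.15462493896484, 53.61102294921875), 84.61068725585938) [[0.6105, 0.2789], [0.6188, 0.1653], [0.3705, 0.1427], [0.3624, 0.2534]] [0.489  0.2099 0.04  ]
```

View pics/z0.png

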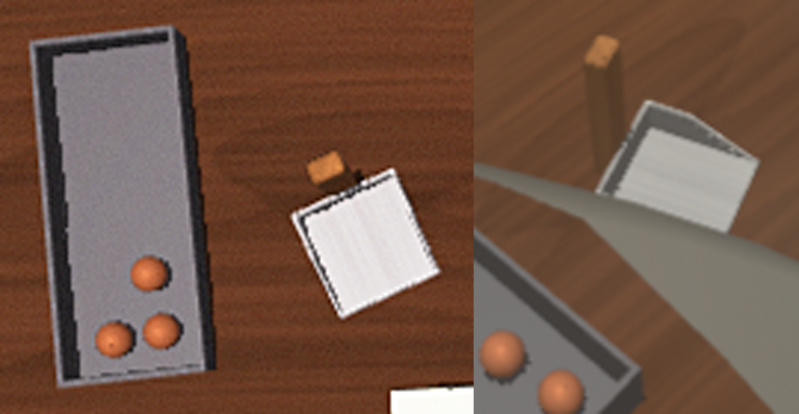

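The zoom shows the scoop standing freely, and the tub rims with the dark inner walls are clear. Next I'll refine the tub pose from the floor edges and compute the moves.

```bash
cat >> h.py <<'E'
np.set_printoptions(precision=4,suppress=True)
def tubframe(P,c,a): return Ro.from_euler('z',-a,degrees=True).apply(np.r_[P[0]-c[0],P[1]-c[1],0])[:2]
# tool pose for grip point g, scoop yaw (deg, +x of scoop), tilt (deg, nose up +); jaws along scoop x
def tool(g,yaw,tilt):
    R=Ro.from_euler('z',yaw,degrees=True)*Ro.from_euler('y',tilt,degrees=True)*Ro.from_euler('z',90,degrees=True)*Ro.from_euler('x',180,degrees=True)
    return R,np.asarray(g)-.159*R.as_matrix()[:,2]
def cur():
    s=robot.observe();R=Ro.from_euler('xyz',s['tool_rot']);return R,s['tool_pos'],s
def delta(A,B):
    return np.r_[(B[1]-A[1])*1e3,(B[0]*A[0].inv()).as_rotvec(degrees=True)].round(1)
E
python3 - <<'E'
from h import *
im=cv2.imread('pics/top0.png')
hsv=cv2.cvtColor(im,cv2.COLOR_BGR2HSV)
for y in (160,175,190,205): print(y,[int(v) for v in hsv[y,110:182,2]], )
for x in (135,150): print(x,'top',[int(v) for v in hsv[136:160,x,2]],'bot',[int(v) for v in hsv[246:268,x,2]])
c=np.array([.4915,.2144]);a=np.radians(5.5);X=np.array([np.cos(a),np.sin(a)]);Y=np.array([-X[1],X[0]])
for z,l,w in((.04,.124,.052),(.04,.12,.048),(.004,.12,.048)):
    print(z,[proj('top',np.r_[c+i*l*X+j*w*Y,z]).round(1).tolist() for i,j in((1,1),(1,-1),(-1,-1),(-1,1))])
R,p,s=cur(); print(delta((R,p),tool((.5055,.0575,.09),23.9,0)))
E
```

```text
160 [105, 108, 106, 111, 105, 104, 133, 137, 58, 32, 42, 39, 40, 36, 131, 130, 130, 127, 130, 132, 129, 135, 131, 131, 132, 130, 132, 133, 131, 130, 131, 132, 131, 136, 134, 133, 137, 132, 134, 130, 139, 136, 136, 134, 132, 138, 130, 132, 136, 133, 135, 142, 135, 136, 144, 91, 41, 38, 33, 42, 106, 118, 116, 111, 110, 117, 119, 111, 114, 113, 114, 115]
175 [100, 99, 100, 106, 105, 100, 97, 125, 146, 76, 39, 45, 37, 36, 40, 128, 141, 137, 138, 136, 132, 134, 130, 136, 130, 131, 134, 137, 135, 137, 136, 132, 135, 138, 137, 139, 132, 137, 132, 135, 138, 133, 135, 136, 136, 134, 135, 137, 134, 141, 138, 137, 135, 138, 144, 144, 115, 51, 35, 42, 35, 108, 107, 102, 98, 99, 102, 103, 106, 104, 106, 101]
190 [83, 84, 89, 82, 87, 84, 93, 79, 111, 140, 95, 41, 38, 40, 39, 48, 41, 129, 144, 132, 134, 130, 137, 137, 132, 133, 133, 137, 135, 138, 138, 135, 135, 133, 134, 135, 133, 140, 134, 137, 136, 133, 135, 135, 139, 134, 139, 134, 139, 134, 138, 143, 138, 132, 140, 134, 142, 148, 73, 38, 41, 37, 41, 98, 104, 98, 105, 102, 100, 104, 102, 101]
205 [102, 101, 97, 101, 93, 97, 97, 99, 97, 101, 137
[... 317 characters left out ...]
 109, 126, 140, 79, 28, 32, 25, 107, 136, 134, 137, 133, 131, 128, 129, 127, 133, 128, 137, 133] bot [139, 135, 138, 137, 138, 141, 139, 137, 140, 139, 141, 112, 129, 129, 103, 102, 102, 95, 99, 101, 99, 102]
150 top [106, 107, 105, 120, 131, 105, 51, 41, 32, 86, 132, 136, 132, 133, 136, 130, 133, 136, 138, 132, 135, 135, 132, 138] bot [34, 114, 136, 137, 138, 142, 138, 139, 149, 85, 120, 139, 110, 91, 101, 107, 100, 107, 105, 102, 101, 105]
0.04 [[113.4, 143.1], [162.0, 137.4], [173.5, 254.3], [123.6, 260.2]]
0.04 [[115.4, 144.8], [160.3, 139.5], [171.4, 252.6], [125.4, 258.0]]
0.004 [[120.5, 148.1], [163.8, 143.0], [174.6, 252.0], [130.2, 257.3]]
[ 309.  -429.2 -155.1    0.    -0.1  -44.1]
```

```bash
r='[23.8,-33,-3,0,0,-3.4]'
python3 -m creep '[[[23.8,-33,-3,0,0,-3.4],[23.8,-33,-3,0,0,-3.4],[23.8,-33,-3,0,0,-3.4],[23.8,-33,-3,0,0,-3.4],[23.8,-33,-3,0,0,-3.4]]]' -1
python3 -m creep '[[[23.8,-33,-3,0,0,-3.4],[23.8,-33,-3,0,0,-3.4],[23.8,-33,-3,0,0,-3.4],[23.8,-33,-3,0,0,-3.4],[23.8,-33,-3,0,0,-3.4]]]'
python3 - <<'E'
from h import *
R,p,s=cur(); print(s['time'],delta((R,p),tool((.5055,.0575,.09),23.9,0)),s['qpos'])
E
```

```text
time: 0.52
tool_pos: [0.3135, 0.321, 0.3869]
tool_rot: [-3.14, -0.003, 2.464]
contact_force: [0.1, 0.1, -0.6]
opening: 0.092
time: 0.93
tool_pos: [0.4327, 0.1504, 0.3709]
tool_rot: [-3.139, -0.003, 2.153]
contact_force: [1.4, 1.2, 0.7]
opening: 0.0923
0.9333 [  72.8  -92.9 -121.9   -0.1   -0.2   -9.4] [ 0.1662  0.2543  1.7506  0.0022  1.1405 -0.4167]
```

```bash
python3 -m creep '[[[24,-30.5,-6,0,0,-3.1],[24,-30.5,-6,0,0,-3.1],[24,-30.5,-6,0,0,-3.1],[0,0,0,0,0,0]]]'
python3 - <<'E'
from h import *
im=viewer.read_camera('top');cv2.imwrite('pics/t1.png',im);s=viewer.read_camera('side')
cv2.imwrite('pics/c1.png',np.hstack([cv2.resize(im[130:270,130:270],(400,400)),cv2.resize(s[120:300,150:330],(400,400))]))
R,p,s=cur(); print(s['time'],delta((R,p),tool((.5055,.0575,.09),23.9,0)))
E
```

```text
time: 1.27
tool_pos: [0.5099, 0.0479, 0.3509]
tool_rot: [-3.139, -0.002, 1.973]
contact_force: [-0.6, -0.6, -0.3]
opening: 0.0919
1.3667 [  -1.8    6.1 -102.3   -0.1   -0.3    0.6]
```

View pics/c1.png

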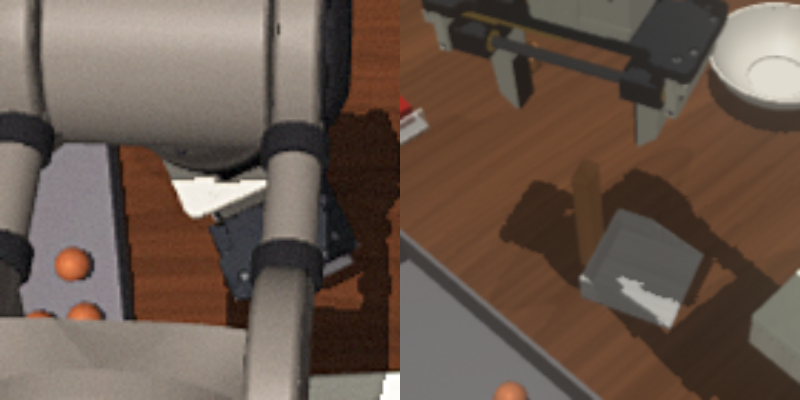

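The arm hides the scoop in the top view. The side view shows the jaws open above the post, one on either side along the scoop's axis. I'll correct the offset and go down.

```bash
python3 -m creep '[[[-1.8,6,-25,0,0,0.6],[0,0,-25,0,0,0],[0,0,-25,0,0,0],[0,0,-20,0,0,0],[0,0,0,0,0,0]]]'
python3 - <<'E'
from h import *
im=viewer.read_camera('side');cv2.imwrite('pics/c2.png',cv2.resize(im[120:300,150:330],(500,500)))
R,p,s=cur(); print(s['time'],delta((R,p),tool((.5055,.0575,.09),23.9,0)))
E
```

```text
time: 1.78
tool_pos: [0.5016, 0.0633, 0.2556]
tool_rot: [-3.141, -0.005, 1.997]
contact_force: [-0.1, -0.1, -0.3]
opening: 0.0917
1.8333 [ 3.4 -5.9 -8.2 -0.2 -0.1 -0.5]
```

View pics/c2.png

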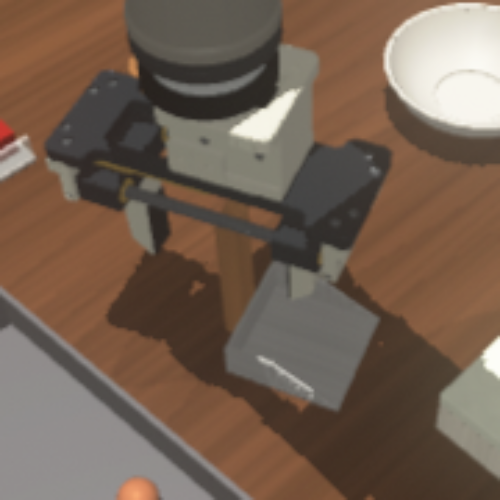

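The jaws straddle the post, which sits between the two fingers. One more small correction, then close.

```bash
python3 -m creep '[[[3.4,-5.9,-8.2,0,0,-0.5],[0,0,0,0,0,0],[0,0,0,0,0,0]]]'
python3 - <<'E'
from h import *
R,p,s=cur(); print(s['time'],delta((R,p),tool((.5055,.0575,.09),23.9,0)))
E
```

```text
time: 2.08
tool_pos: [0.506, 0.0591, 0.2518]
tool_rot: [3.137, -0.003, 1.992]
contact_force: [-0.4, -0.2, 0.2]
opening: 0.0918
2.0833 [-0.5 -1.6 -2.8 -0.2  0.2 -0.2]
```

```bash
python3 -m creep '[[[0,-1.6,-2,0,0,-0.2],[0,0,0,0,0,0],[0,0,0,0,0,0],[0,0,0,0,0,0],[0,0,0,0,0,0]]]' 1 40
python3 -m creep '[[[0,0,0,0,0,0],[0,0,0,0,0,0],[0,0,0,0,0,0],[0,0,0,0,0,0],[0,0,0,0,0,0]]]'
python3 - <<'E'
from h import *
R,p,s=cur(); print(s['time'],delta((R,p),tool((.5055,.0575,.09),23.9,0)),s['opening'],s['contact_force'],s['torque'])
E
```

```text
time: 2.5
tool_pos: [0.5068, 0.0572, 0.2528]
tool_rot: [3.131, -0.0, 1.988]
contact_force: [0.1, -0.1, -0.2]
opening: 0.0629
time: 2.92
tool_pos: [0.5069, 0.0571, 0.2531]
tool_rot: [3.131, 0.0, 1.987]
contact_force: [-0.7, -0.3, -1.4]
opening: 0.0296
2.9167 [-1.4  0.4 -4.1 -0.2  0.6  0. ] 0.029563893156686973 [-0.6566 -0.3351 -1.3623] [-0.0659  0.0743  0.0294]
```

```bash
python3 -m creep '[[[-1.4,0,-4,-0.2,0.6,0],[0,0,0,0,0,0],[0,0,0,0,0,0],[0,0,0,0,0,0],[0,0,0,0,0,0]]]'
python3 - <<'E'
from h import *
R,p,s=cur(); print(s['time'],delta((R,p),tool((.5055,.0575,.09),23.9,0)),s['opening'],s['contact_force'],s['torque'])
E
```

```text
time: 3.33
tool_pos: [0.5053, 0.0571, 0.2486]
tool_rot: [-3.14, -0.001, 1.987]
contact_force: [-0.1, 0.8, 0.8]
opening: 0.0158
3.3333 [ 0.2  0.4  0.4 -0.  -0.1  0. ] 0.015766393162926395 [-0.0843  0.8399  0.7747] [-0.059   0.0076  0.0182]
```

```bash
python3 -m creep '[[[0,0,20,0,0,0],[0,0,30,0,0,0],[6,14,20,0,0,-1.5],[14,30,0,0,0,-3.5],[14,30,0,0,0,-3.5]]]'
python3 - <<'E'
from h import *
im=viewer.read_camera('side');cv2.imwrite('pics/c3.png',cv2.resize(im[100:340,80:320],(500,500)))
R,p,s=cur(); print(s['time'],delta((R,p),tool((.5796,.221,.16),5.5,0)),s['opening'],s['contact_force'],s['torque'])
E
```

```text
time: 3.75
tool_pos: [0.5375, 0.1287, 0.3199]
tool_rot: [-3.132, -0.004, 1.828]
contact_force: [1.0, -0.1, -1.8]
opening: 0.0156
3.8 [40.1 87.7 -1.3 -0.3 -0.3 -9.1] 0.01586880338174686 [ 1.6735  4.1024 -1.1291] [ 0.1768 -0.1412  0.0001]
```

View pics/c3.png

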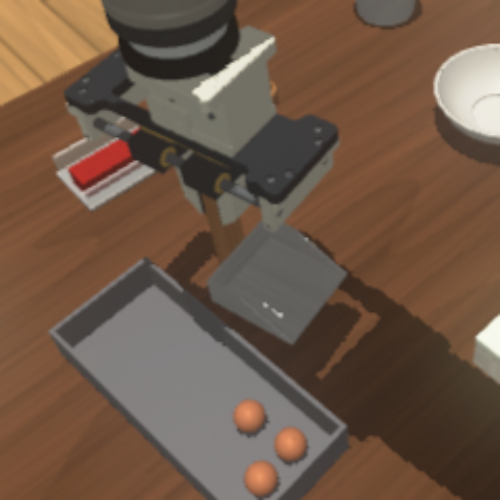

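The scoop is held upright and level, clear of the desk, beside the empty tub, with the sweets undisturbed. I'll carry on to above the tub's empty end.

```bash
python3 -m creep '[[[12,27,0,0,0,-3],[12,27,0,0,0,-3],[8,18,0,0,0,-2],[0,0,0,0,0,0],[0,0,0,0,0,0]]]'
python3 - <<'E'
from h import *
R,p,s=cur(); print(s['time'],delta((R,p),tool((.5796,.221,.16),5.5,0)),s['opening'],s['contact_force'],s['torque'])
E
```

```text
time: 4.22
tool_pos: [0.5723, 0.2109, 0.3182]
tool_rot: [-3.134, -0.006, 1.685]
contact_force: [0.2, -0.7, -1.6]
opening: 0.0157
4.2167 [ 7.3 10.1  0.8 -0.3 -0.5 -1. ] 0.015746399006467647 [ 0.2217 -0.7425 -1.6269] [-0.0822  0.0227  0.0194]
```

```bash
python3 -m creep '[[[7.3,10,0,-0.3,-0.5,-1],[0,0,0,0,0,0],[0,0,0,0,0,0]]]'
python3 - <<'E'
from h import *
t=viewer.read_camera('top');im=viewer.read_camera('side')
cv2.imwrite('pics/c4.png',np.hstack([cv2.resize(im[150:370,70:270],(400,440)),cv2.resize(t[110:275,100:250],(400,440))]))
R,p,s=cur(); print(s['time'],delta((R,p),tool((.5796,.221,.16),5.5,0)))
# predicted pan floor-edge pixels (nose corners, rear corners at underside) in side view
g=p+.159*R.as_matrix()[:,2]; Z=Ro.from_euler('z',5.5,degrees=True)
for q in((-.089,.04,-.09),(-.089,-.04,-.09),(-.004,-.04,-.062),(-.004,.04,-.062)): 
    u=proj('side',g+Z.apply(q));v=proj('top',g+Z.apply(q));print(u,((u-[70,150])*2).round(),v)
E
```

```text
time: 4.47
tool_pos: [0.5787, 0.2195, 0.3166]
tool_rot: [-3.138, 0.001, 1.669]
contact_force: [-0.3, -1.0, -0.7]
opening: 0.0159
4.5667 [ 0.9  1.6  2.2  0.1 -0.2 -0.1]
[149.6293 289.2802] [159. 279.] [121.96   199.9971]
[187.2315 256.1705] [234. 212.] [160.9871 195.4096]
[151.6666 219.7909] [163. 140.] [153.9138 151.9693]
[112.8738 249.7826] [ 86. 200.] [114.0457 156.649 ]
```

View pics/c4.png

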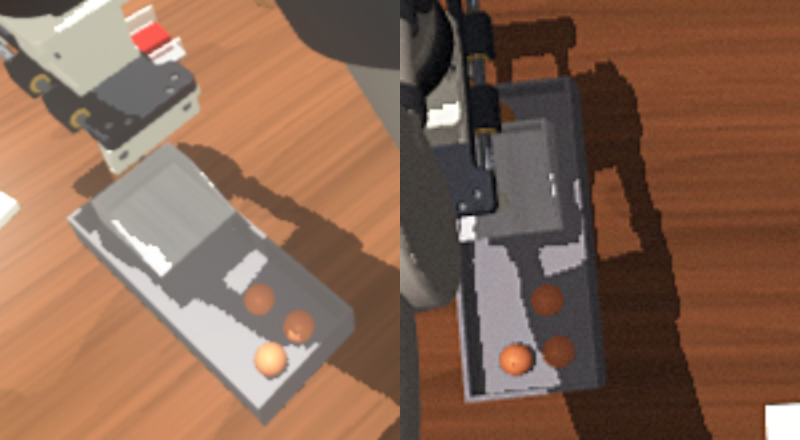

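The scoop is centred over the tub's empty half. The nose corners appear at (163,275) and (236,212) in the left crop, against predicted (159,279) and (234,212), so they agree to about 2 mm. Lowering it in.

```bash
python3 -m creep '[[[0.9,1,-20,0.1,-0.2,-0.1],[0,0,-20,0,0,0],[0,0,-14,0,0,0],[0,0,0,0,0,0],[0,0,0,0,0,0]]]'
python3 - <<'E'
from h import *
R,p,s=cur(); print(s['time'],delta((R,p),tool((.5796,.221,.094),5.5,0)),s['contact_force'],s['torque'])
E
```

```text
time: 4.98
tool_pos: [0.5789, 0.2163, 0.2633]
tool_rot: [3.139, -0.0, 1.665]
contact_force: [0.3, 0.4, -0.6]
opening: 0.0162
4.9833 [  0.7   4.7 -10.3  -0.    0.1   0.1] [ 0.2958  0.3871 -0.6168] [-0.1178  0.0596 -0.0352]
```

```bash
python3 -m creep '[[[0.5,4.5,-4,0,0,0],[0,0,0,0,0,0],[0,0,0,0,0,0]]]'
python3 - <<'E'
from h import *
R,p,s=cur(); print(s['time'],delta((R,p),tool((.5796,.221,.094),5.5,0)),s['contact_force'],s['torque'])
E
```

```text
time: 5.23
tool_pos: [0.5798, 0.2203, 0.2613]
tool_rot: [3.137, -0.001, 1.664]
contact_force: [-0.3, 0.1, -1.3]
opening: 0.0157
5.2333 [-0.2  0.7 -8.3 -0.1  0.3  0.1] [-0.2947  0.1421 -1.266 ] [-0.0755 -0.0453 -0.0291]
```

```bash
python3 -m creep '[[[0,0.5,-6,-0.1,0.3,0],[0,0,-1,0,0,0],[0,0,-2,0,0,0],[0,0,-2,0,0,0]]]'
python3 - <<'E'
from h import *
R,p,s=cur(); print(s['time'],delta((R,p),tool((.5796,.221,.094),5.5,0)),s['contact_force'],s['torque'])
E
```

```text
time: 5.57
tool_pos: [0.5804, 0.2213, 0.2526]
tool_rot: [3.138, -0.0, 1.665]
contact_force: [-5.3, -3.1, 18.4]
opening: 0.0158
5.5667 [-0.8 -0.3  0.4 -0.   0.2  0.1] [-5.2956 -3.102  18.3517] [-0.5556  1.7633 -0.0593]
```

```bash
python3 -m creep '[[[-8,-0.8,-0.3,0,0,0],[-8,-0.8,-0.3,0,0,0],[-8,-0.8,-0.3,0,0,0],[-8,-0.8,-0.3,0,0,0],[-8,-0.8,-0.3,0,0,0]]]'
python3 - <<'E'
from h import *
R,p,s=cur(); print(s['time'],delta((R,p),tool((.4591,.2094,.094),5.5,0)),s['contact_force'],s['torque'])
im=viewer.read_camera('side')
cv2.imwrite('pics/c5.png',cv2.resize(im[180:370,90:270],None,fx=2.5,fy=2.5))
E
```

```text
time: 5.98
tool_pos: [0.5406, 0.2172, 0.2538]
tool_rot: [3.127, -0.001, 1.665]
contact_force: [2.6, 1.1, 1.4]
opening: 0.016
5.9833 [-81.5  -7.8  -0.8  -0.2   0.8   0.1] [2.5743 1.1193 1.4028] [-0.0719 -0.1047  0.0729]
```

View pics/c5.png

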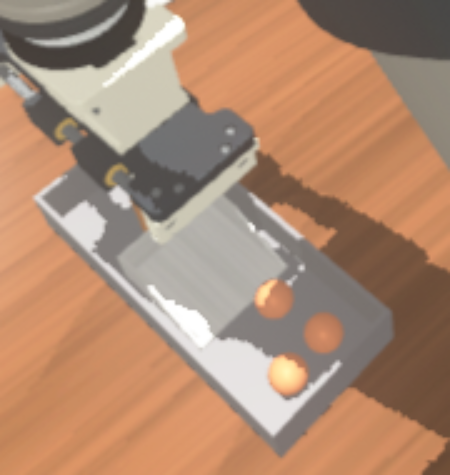

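The pan is flat on the tub floor with its nose just at the first sweet, at (272,298). All three sweets lie ahead of it. I'll keep pushing.

```bash
python3 -m creep '[[[-8,-0.8,-0.5,0,0.1,0],[-8,-0.8,-0.5,0,0.1,0],[-8,-0.8,-0.5,0,0.1,0],[-8,-0.8,-0.5,0,0.1,0],[-8,-0.8,-0.5,0,0.1,0]]]'
python3 - <<'E'
from h import *
R,p,s=cur(); print(s['time'],delta((R,p),tool((.4591,.2094,.094),5.5,0)),s['contact_force'],s['torque'])
E
```

```text
time: 6.45
tool_pos: [0.4983, 0.2134, 0.2537]
tool_rot: [3.128, -0.003, 1.666]
contact_force: [3.1, 1.2, 4.6]
opening: 0.0162
6.45 [-39.2  -4.   -0.7  -0.3   0.7   0.1] [3.105  1.1639 4.6208] [-0.1096 -0.4154  0.042 ]
```

```bash
python3 -m creep '[[[-8,-0.8,-0.5,0,0.1,0],[-8,-0.8,-0.5,0,0.1,0],[-7,-0.7,-0.5,0,0.1,0],[-5,-0.5,-0.5,0,0.1,0]]]'
python3 - <<'E'
from h import *
R,p,s=cur(); print(s['time'],delta((R,p),tool((.4591,.2094,.094),5.5,0)),s['contact_force'],s['torque'])
E
```

```text
time: 6.78
tool_pos: [0.4686, 0.2107, 0.2538]
tool_rot: [3.127, -0.005, 1.666]
contact_force: [4.3, 0.4, 5.4]
opening: 0.0161
6.7833 [-9.5 -1.3 -0.8 -0.4  0.8  0. ] [4.2502 0.3773 5.3724] [-0.1085 -0.4046  0.1034]
```

```bash
python3 -m creep '[[[-4,-0.4,-0.5,0,0,0],[-4,-0.4,-0.5,0,0,0],[-3,-0.3,-0.5,0,0,0]]]'
python3 - <<'E'
from h import *
R,p,s=cur(); print(s['time'],delta((R,p),tool((.4591,.2094,.094),5.5,0)),s['contact_force'],s['torque'])
im=viewer.read_camera('side')
cv2.imwrite('pics/c6.png',cv2.resize(im[180:370,90:270],None,fx=2.5,fy=2.5))
E
```

```text
time: 7.03
tool_pos: [0.4577, 0.2099, 0.2545]
tool_rot: [3.119, -0.007, 1.667]
contact_force: [4.7, 1.4, 5.6]
opening: 0.016
7.0333 [ 1.4 -0.5 -1.5 -0.5  1.3  0. ] [4.7136 1.4038 5.5822] [-0.1732 -0.5091  0.0583]
```

View pics/c6.png

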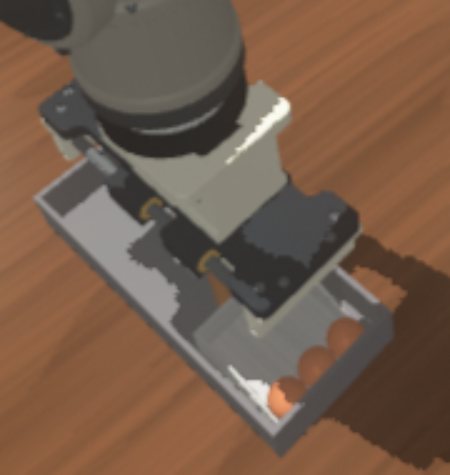

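All three sweets are lined up at the end wall, apparently in the pan's nose, at (285,397), (315,363) and (345,337). I'll press on gently to the wall. That is 9 pictures viewed, so I'll rely on numbers from here.

```bash
python3 -m creep '[[[-3,-0.3,-0.3,0,0.4,0],[-3,-0.3,-0.3,0,0.4,0],[-3,-0.3,-0.3,0,0,0]]]'
python3 - <<'E'
from h import *
R,p,s=cur(); print(s['time'],delta((R,p),tool((.4591,.2094,.094),5.5,0)),s['contact_force'],s['torque'])
E
```

```text
time: 7.33
tool_pos: [0.4521, 0.2091, 0.2554]
tool_rot: [3.114, -0.009, 1.667]
contact_force: [9.7, -1.0, -2.6]
opening: 0.0155
7.3333 [ 7.   0.3 -2.4 -0.7  1.5  0. ] [ 9.7003 -1.0082 -2.6234] [-0.3564 -2.2223 -0.1245]
```

```bash
cat >> h.py <<'E'
def scoopR(yaw,tilt): return Ro.from_euler('z',yaw,degrees=True)*Ro.from_euler('y',tilt,degrees=True)
def now():
    R,p,s=cur(); S=R*(Ro.from_euler('z',90,degrees=True)*Ro.from_euler('x',180,degrees=True)).inv()
    e=S.as_euler('ZYX',degrees=True); return p+.159*R.as_matrix()[:,2],e,s
def about(off,lift,yaw,tilts):  # rows turning about scoop point off
    g,e,s=now();piv=g+scoopR(e[0],e[1]).apply(off);A=cur()[:2]
    for i,t in enumerate(tilts):
        B=tool(piv+[0,0,lift*(i+1)]-scoopR(yaw,t).apply(off),yaw,t);print(delta(A,B).tolist());A=B
E
python3 - <<'E'
from h import *
g,e,s=now();print(g,e)
print('nose tubframe',tubframe(g+scoopR(e[0],e[1]).apply((-.089,0,-.09)),(.490,.2124),5.5),'nose z',(g+scoopR(e[0],e[1]).apply((-.089,0,-.09)))[2])
about((.008,0,-.09),.001,5.5,(2.5,6.5,10.5,14.5))
E
```

```text
[0.4564 0.2109 0.0965] [ 5.4869 -1.604   0.5194]
nose tubframe [-0.1201  0.0018] nose z 0.00399499447576869
[17.6, 3.1, 1.4, -0.9, 4.0, 0.0]
[17.3, 1.7, 0.2, -0.4, 4.0, 0.0]
[17.2, 1.7, -1.0, -0.4, 4.0, -0.0]
[17.0, 1.6, -2.2, -0.4, 4.0, -0.0]
```

```bash
python3 -m creep '[[[17.6,2.5,1.6,-0.9,4,0],[17.3,1.7,0.5,-0.4,4,0],[17.2,1.7,-0.5,-0.4,4,0],[17,1.6,-1.7,-0.4,4,0],[0,0,0,0,0,0]]]'
python3 - <<'E'
from h import *
g,e,s=now();S=scoopR(e[0],e[1])
for q in((-.089,0,-.09),(.008,0,-.09)):
    P=g+S.apply(q);print(tubframe(P,(.490,.2124),5.5),P[2])
print(s['time'],e,s['contact_force'],s['torque'])
im=viewer.read_camera('side')
cv2.imwrite('pics/c7.png',cv2.resize(im[180:370,90:270],None,fx=2.5,fy=2.5))
for c in blobs(im[180:370,90:270],(0,110,60),(18,255,255),40): print(cv2.boundingRect(c),cv2.contourArea(c))
E
```

```text
time: 7.75
tool_pos: [0.5213, 0.216, 0.2526]
tool_rot: [-2.876, 0.001, 1.666]
contact_force: [-0.5, -1.2, -3.0]
opening: 0.0155
[-0.1197  0.0006] 0.035668268159046224
[-0.0261  0.0005] 0.010202441925179245
7.75 [ 5.4365 15.2205 -0.0678] [-0.4645 -1.2074 -3.0016] [-0.1367 -0.2795 -0.0144]
(104, 118, 39, 40) 443.0
(84, 101, 15, 16) 101.0
(112, 81, 16, 13) 87.0
(0, 11, 180, 179) 10261.5
(68, 0, 102, 120) 1862.5
```

View pics/c7.png

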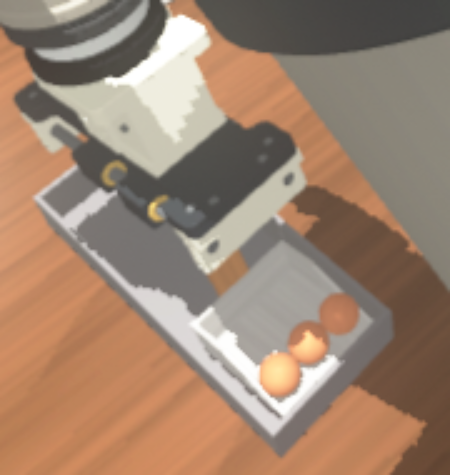

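All three sweets are on the raised pan at (280,375), (308,342) and (340,312). I'll lift gently so they roll to the rear wall.

```bash
python3 -m creep '[[[1,0,3,0,0,0],[0,0,6,0,0,0],[0,0,10,0,0,0],[0,0,15,0,0,0],[0,0,20,0,0,0]]]'
python3 -m creep '[[[0,0,20,0,0,0],[0,0,15,0,0,0],[0,0,8,0,0,0],[0,0,0,0,0,0]]]'
python3 - <<'E'
from h import *
g,e,s=now();S=scoopR(e[0],e[1])
print(s['time'],g,e,(g+S.apply((.008,0,-.09)))[2],s['contact_force'],s['torque'])
print(delta(cur()[:2],tool((.625,-.218,.2),5.5,15)))
im=viewer.read_camera('side');cv2.imwrite('pics/c8.png',cv2.resize(im[150:370,90:310],None,fx=2.2,fy=2.2))
hs=cv2.cvtColor(im,cv2.COLOR_BGR2HSV)
# pan pixel patches
for q in((-.02,0,-.08),(-.03,.02,-.075),(-.02,-.025,-.075)): 
  u=proj('side',g+S.apply(q));print(u,hs[int(u[1]),int(u[0])])
E
```

```text
time: 8.22
tool_pos: [0.5146, 0.2154, 0.3042]
tool_rot: [-2.866, 0.004, 1.667]
contact_force: [1.2, -0.4, -2.4]
opening: 0.016
time: 8.55
tool_pos: [0.5093, 0.2157, 0.3564]
tool_rot: [-2.868, 0.003, 1.67]
contact_force: [-0.1, -0.6, -2.0]
opening: 0.0158
8.55 [0.4666 0.211  0.2033] [ 5.611  15.6702 -0.1977] 0.11450805284711806 [-0.0656 -0.6247 -1.9703] [-0.0054 -0.3525 -0.0467]
[ 156.7 -429.8   -2.8    0.3   -0.6   -0.2]
[188.7329 276.9386] [ 20  13 118]
[181.3218 287.6061] [ 17  15 117]
[200.3295 263.0821] [ 19  18 116]
```

```bash
cat >> h.py <<'E'
def sweets(im,cam,quad):  # reddish, saturated blobs inside a world quad
    k=np.zeros(im.shape[:2],np.uint8);cv2.fillPoly(k,[np.array([proj(cam,q) for q in quad]).round().astype(np.int32)],255)
    h=cv2.cvtColor(im,cv2.COLOR_BGR2HSV);m=cv2.inRange(h,(0,100,50),(20,255,255))&k
    return [(cv2.boundingRect(c),cv2.contourArea(c)) for c in cv2.findContours(m,0,1)[0] if cv2.contourArea(c)>15]
def tubquad():
    Z=Ro.from_euler('z',5.5,degrees=True);return [np.array([.49,.2124,.004])+Z.apply((i*.116,j*.044,.0)) for i,j in((1,1),(1,-1),(-1,-1),(-1,1))]
E
python3 - <<'E'
from h import *
c=cv2.imread('pics/side0.png');print('start tub',sweets(c,'side',tubquad()))
t=viewer.read_camera('top');im=viewer.read_camera('side');g,e,s=now();S=scoopR(e[0],e[1])
q=[g+S.apply(v) for v in((-.01,.036,-.07),(-.01,-.036,-.07),(-.08,-.036,-.085),(-.08,.036,-.085))]
for n,i in(('side',im),('top',t)): print(n,'tub',sweets(i,n,tubquad()),'pan',sweets(i,n,q),[proj(n,v).round().tolist() for v in q])
E
```

```text
start tub [((197, 321, 16, 17), 180.0), ((212, 305, 15, 16), 171.5), ((192, 292, 15, 15), 158.5)]
side tub [((191, 285, 29, 31), 410.5), ((162, 252, 19, 19), 149.5)] pan [((191, 271, 45, 45), 706.5)] [[164.0, 288.0], [201.0, 254.0], [236.0, 281.0], [198.0, 319.0]]
top tub [((132, 249, 24, 8), 107.0), ((129, 208, 13, 12), 72.0)] pan [((116, 249, 40, 15), 358.5)] [[114.0, 224.0], [153.0, 220.0], [156.0, 258.0], [117.0, 263.0]]
```

View pics/c8.png

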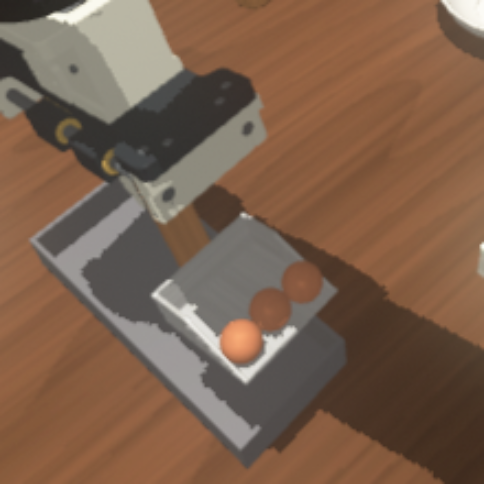

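The third-last view (11 viewed) shows the tub empty and all three sweets side by side near the nose, on (242,342), (270,310) and (302,282). They haven't rolled back at 15°. I'll tilt further while still over the tub.

Run:
```python
from h import *
print(now()[:2])
about((-.06,0,-.08),0,5.5,(18,21,24,27))
print(tubframe((now()[0]+scoopR(*now()[1][:2]).apply((-.089,0,-.09))),(.49,.2124),5.5))
```

```text
(array([0.4663, 0.2106, 0.2006]), array([ 5.5816, 15.8735, -0.2388]))
[7.9, -0.1, -4.7, 0.0, 2.1, -0.2]
[10.7, 1.0, -7.1, -0.3, 3.0, -0.0]
[10.3, 1.0, -7.7, -0.3, 3.0, 0.0]
[9.9, 1.0, -8.2, -0.3, 3.0, 0.0]
[-0.134   0.0004]
```

```bash
python3 -m creep '[[[10,0,-3,0,2.1,-0.1],[13,1,-5,-0.3,3,0],[13,1,-5,-0.3,3,0],[13,1,-5,-0.3,3,0],[3,0,0,0,0,0]]]'
cat >> h.py <<'E'
def panview(t=True):
    g,e,s=now();S=scoopR(e[0],e[1]);im=viewer.read_camera('side')
    q=[g+S.apply(v) for v in((-.01,.036,-.08),(-.01,-.036,-.08),(-.08,-.036,-.08),(-.08,.036,-.08))]
    H=cv2.getPerspectiveTransform(np.float32([proj('side',v) for v in q]),np.float32([[0,0],[72,0],[72,70],[0,70]]))
    w=cv2.warpPerspective(im,H,(72,70));m=cv2.inRange(cv2.cvtColor(w,cv2.COLOR_BGR2HSV),(0,100,50),(20,255,255))
    print('t',s['time'],'g',g,'e',e,'F',s['contact_force'],'orange frac by depth rear->nose',[round(float(m[i:i+10].mean()/255),2) for i in range(0,70,10)],[round(float(m[:,i:i+12].mean()/255),2) for i in range(0,72,12)])
E
python3 -c "
from h import *
panview()"
```

```text
time: 9.12
tool_pos: [0.5607, 0.2186, 0.3299]
tool_rot: [-2.652, 0.002, 1.669]
contact_force: [-1.1, -0.4, -3.0]
opening: 0.0157
t 9.1167 g [0.4864 0.211  0.1895] e [ 5.5622 28.0351 -0.1163] F [-1.0582 -0.3562 -2.9798] orange frac by depth rear->nose [0.81, 0.87, 0.61, 0.12, 0.0, 0.0, 0.0] [0.2, 0.4, 0.33, 0.33, 0.36, 0.45]
```

The sweets have now rolled back against the rear wall. I'll carry them to the dish, turning the scoop so the nose points over it.

```bash
cat >> h.py <<'E'
D=np.array([.5366,-.2289,0])
def nosepose(nose,yaw,tilt): return tool(np.asarray(nose)-scoopR(yaw,tilt).apply((-.089,0,-.09)),yaw,tilt)
E
python3 -c "
from h import *
d=delta(cur()[:2],nosepose((.5506,-.2047,.12),60,27));print(d,d/13)"
```

```text
[  86.2 -256.7  -28.7    0.6   -0.7   54.4] [  6.6308 -19.7462  -2.2077   0.0462  -0.0538   4.1846]
```

```bash
python3 -m creep '[[[2,-6,0,0,0,1],[4,-12,0,0,0,2.5],[6,-18,-2,0,0,4],[6.6,-20,-2,0,0,4.2],[6.6,-20,-2,0,0,4.2]]]'
python3 -m creep '[[[6.6,-20,-2,0,0,4.2],[6.6,-20,-2,0,0,4.2],[6.6,-20,-2,0,0,4.2],[6.6,-20,-2,0,0,4.2],[6.6,-20,-2,0,0,4.2]]]'
python3 -c "
from h import *
panview();d=delta(cur()[:2],nosepose((.5506,-.2047,.12),60,27));print(d)"
```

```text
time: 9.58
tool_pos: [0.583, 0.1424, 0.3231]
tool_rot: [-2.656, 0.001, 1.967]
contact_force: [-0.8, -0.2, -3.0]
opening: 0.0156
time: 10.0
tool_pos: [0.6136, 0.0367, 0.3144]
tool_rot: [-2.658, 0.002, 2.361]
contact_force: [-0.3, 0.3, -2.3]
opening: 0.0155
t 10.0 g [ 0.5618 -0.016   0.1737] e [45.2456 27.6919 -0.1095] F [-0.2541  0.2865 -2.341 ] orange frac by depth rear->nose [0.0, 0.0, 0.0, 0.0, 0.0, 0.0, 0.0] [0.0, 0.0, 0.0, 0.0, 0.0, 0.0]
[ 32.3 -71.2 -12.8   0.8  -0.3  14.5]
```

```bash
python3 -m creep '[[[8,-19,-3,0,0,4],[8,-17,-3,0,0,3.5],[6,-13,-3,0,0,2.5],[4,-8,-2,0,0,1.5],[1,-3,0,0,0,0]]]'
python3 - <<'E'
from h import *
t=viewer.read_camera('top');s=viewer.read_camera('side');g,e,_=now();S=scoopR(*e[:2])
print(delta(cur()[:2],nosepose((.5506,-.2047,.12),60,27)),e,g,'nose',g+S.apply((-.089,0,-.09)))
n=proj('top',g+S.apply((-.04,0,-.08))).astype(int);m=proj('side',g+S.apply((-.04,0,-.08))).astype(int);print(n,m)
a=t[n[1]-60:n[1]+60,n[0]-60:n[0]+60];b=s[m[1]-60:m[1]+60,m[0]-60:m[0]+60]
cv2.imwrite('pics/c9.png',np.hstack([cv2.resize(a,(400,400)),cv2.resize(b,(400,400))]))
for n,i in(('top',t),('side',s)):
  print(n,sweets(i,n,[g+S.apply(v) for v in((-.0,.038,-.08),(-.0,-.038,-.08),(-.085,-.038,-.08),(-.085,.038,-.08))]),'tub',sweets(i,n,tubquad()))
E
```

```text
time: 10.47
tool_pos: [0.6387, -0.0313, 0.3045]
tool_rot: [-2.658, 0.004, 2.579]
contact_force: [0.2, 0.5, -2.4]
opening: 0.0161
[ 8.2 -7.6 -3.4  0.7 -0.2  2.4] [57.5294 27.6818 -0.2411] [ 0.5995 -0.0932  0.164 ] nose [ 0.5348 -0.195   0.1257]
[322 155] [292 129]
top [((306, 136, 26, 33), 256.0)] tub []
side [] tub []
```

Top view: one orange blob of 256 px in the pan, and the tub is clear in both views. I'll level the pan about its nose.

```bash
cat >> h.py <<'E'
def nseq(nose,yaw,seq):
    A=cur()[:2]
    for t,z in seq:
        B=nosepose((nose[0],nose[1],z),yaw,t);print(t,z,delta(A,B).tolist());A=B
E
python3 -c "
from h import *
nseq((.5506,-.2047),60,[(23,.12),(18,.12),(13,.115),(8,.105),(4,.095),(0,.085),(-4,.075)])"
```

```text
23 0.12 [1.6, -18.9, 9.6, 4.1, -2.2, 2.4]
18 0.12 [-8.8, -15.3, 14.9, 4.3, -2.5, 0.0]
13 0.115 [-9.4, -16.3, 8.3, 4.3, -2.5, -0.0]
8 0.105 [-10.0, -17.3, 1.6, 4.3, -2.5, 0.0]
4 0.095 [-8.3, -14.4, -2.0, 3.5, -2.0, -0.0]
0 0.085 [-8.6, -14.9, -3.2, 3.5, -2.0, 0.0]
-4 0.075 [-8.8, -15.2, -4.4, 3.5, -2.0, 0.0]
```

```bash
python3 -m creep '[[[1.6,-18.9,9.6,4.1,-2.2,2.4],[-8.8,-15.3,14.9,4.3,-2.5,0],[-9.4,-16.3,8.3,4.3,-2.5,0],[-10,-17.3,1.6,4.3,-2.5,0],[-4,-7,0,1.7,-1,0]]]'
python3 - <<'E'
from h import *
g,e,s=now();print(s['time'],e,g,'nose',g+scoopR(*e[:2]).apply((-.089,0,-.09)))
t=e[1];nseq((.5506,-.2047),60,[(t-3.5,.09),(t-7,.082),(t-10,.075),(t-13,.07)])
E
```

```text
time: 10.98
tool_pos: [0.6055, -0.1, 0.34]
tool_rot: [-3.051, 0.001, 2.628]
contact_force: [-0.1, -0.1, -2.2]
opening: 0.0156
10.9833 [60.5619  5.2152 -0.0428] [ 0.5985 -0.1127  0.1817] nose [ 0.5509 -0.197   0.1002]
1.7151585571093628 0.09 [-6.7, -21.2, -3.8, 3.1, -1.7, -0.6]
-1.7848414428906372 0.082 [-7.6, -13.2, -2.6, 3.0, -1.8, 0.0]
-4.784841442890637 0.075 [-6.6, -11.5, -3.1, 2.6, -1.5, -0.0]
-7.784841442890637 0.07 [-6.7, -11.7, -1.8, 2.6, -1.5, -0.0]
```

```bash
python3 -m creep '[[[-6.7,-21,-3.8,3.1,-1.7,-0.6],[-7.6,-13.2,-2.6,3,-1.8,0],[-6.6,-11.5,-3.1,2.6,-1.5,0],[0,0,-3,0,0,0],[0,0,0,0,0,0]]]'
python3 - <<'E'
from h import *
g,e,s=now();print(s['time'],e,g,'nose',g+scoopR(*e[:2]).apply((-.089,0,-.09)))
t=e[1];nseq((.5506,-.2047),60,[(t-3,.065),(t-6,.062),(t-9,.06),(t-12,.06),(t-15,.06)])
E
```

```text
time: 11.4
tool_pos: [0.5804, -0.1448, 0.3306]
tool_rot: [3.048, 0.002, 2.614]
contact_force: [-0.3, 0.0, -2.0]
opening: 0.0158
11.4 [59.7692 -5.3754 -0.0867] [ 0.5881 -0.1321  0.1723] nose [ 0.5477 -0.2013  0.0743]
-8.375399761589387 0.065 [-3.9, -15.1, -6.3, 2.6, -1.4, 0.2]
-11.375399761589387 0.062 [-6.8, -11.8, -0.6, 2.6, -1.5, 0.0]
-14.375399761589387 0.06 [-6.9, -11.9, -0.4, 2.6, -1.5, 0.0]
-17.375399761589385 0.06 [-6.9, -12.0, 0.9, 2.6, -1.5, -0.0]
-20.375399761589385 0.06 [-6.9, -12.0, 0.2, 2.6, -1.5, 0.0]
```

```bash
python3 -m creep '[[[-4,-15,-6,2.6,-1.4,0.2],[-6.8,-11.8,-0.6,2.6,-1.5,0],[-6.9,-11.9,-0.4,2.6,-1.5,0],[-6.9,-12,0.9,2.6,-1.5,0],[0,0,0,0,0,0]]]'
python3 - <<'E'
from h import *
g,e,s=now();print(s['time'],e,g,'nose',g+scoopR(*e[:2]).apply((-.089,0,-.09)),s['contact_force'])
t=e[1];nseq((.5506,-.2047),60,[(t-3,.058),(t-6,.058),(t-9,.058),(t-12,.058),(t-15,.058)])
E
```

```text
time: 11.82
tool_pos: [0.5569, -0.1892, 0.325]
tool_rot: [2.837, -0.003, 2.627]
contact_force: [0.8, -0.3, -1.8]
opening: 0.0159
11.8167 [ 60.4754 -17.4343   0.1534] [ 0.58   -0.1475  0.1733] nose [ 0.5514 -0.1979  0.0608] [ 0.8404 -0.2761 -1.834 ]
-20.43432916352349 0.058 [-8.0, -18.6, -2.6, 2.5, -1.6, -0.5]
-23.43432916352349 0.058 [-6.9, -12.0, -0.5, 2.6, -1.5, 0.0]
-26.43432916352349 0.058 [-6.9, -11.9, -1.3, 2.6, -1.5, -0.0]
-29.43432916352349 0.058 [-6.9, -11.9, -2.0, 2.6, -1.5, -0.0]
-32.434329163523486 0.058 [-6.8, -11.8, -2.7, 2.6, -1.5, 0.0]
```

```bash
python3 -m creep '[[[-8,-15,-2,2.5,-1.6,-0.4],[-6.9,-12,0,2.6,-1.5,0],[-6.9,-11.9,-1,2.6,-1.5,0],[-3,-6,-1,1.3,-0.8,0],[0,0,0,0,0,0]]]'
python3 - <<'E'
from h import *
g,e,s=now();S=scoopR(*e[:2]);print(s['time'],e,g,'nose',g+S.apply((-.089,0,-.09)),s['contact_force'])
pan=[(-.0,.038,-.08),(-.0,-.038,-.08),(-.085,-.038,-.08),(-.085,.038,-.08)]
ring=[D+[.07*np.cos(a),.07*np.sin(a),.045] for a in np.linspace(0,6.2,24)]
for n in('top','side'):
  i=viewer.read_camera(n);print(n,'pan',sweets(i,n,[g+S.apply(v) for v in pan]),'dish',sweets(i,n,ring))
t=e[1];nseq((.5506,-.2047),60,[(t-4,.06),(t-8,.06),(t-12,.06),(t-16,.06)])
E
```

```text
time: 12.23
tool_pos: [0.5344, -0.2279, 0.3215]
tool_rot: [2.659, -0.003, 2.629]
contact_force: [0.2, -0.2, -2.1]
opening: 0.0158
12.2333 [ 60.5506 -27.6613   0.2189] [ 0.5702 -0.1633  0.1807] nose [ 0.552  -0.1956  0.0596] [ 0.1976 -0.1754 -2.0726]
top pan [((307, 139, 26, 28), 230.0)] dish []
side pan [((272, 119, 26, 18), 145.5)] dish []
-31.66129157308027 0.06 [-11.7, -25.3, -3.1, 3.4, -2.1, -0.7]
-35.66129157308027 0.06 [-9.0, -15.5, -4.5, 3.5, -2.0, 0.0]
-39.66129157308027 0.06 [-8.8, -15.2, -5.7, 3.5, -2.0, 0.0]
-43.66129157308027 0.06 [-8.6, -14.8, -6.9, 3.5, -2.0, -0.0]
```

```bash
python3 -m creep '[[[-5,-9,-1,1.8,-1.1,0],[-6,-10,-2,2.2,-1.3,0],[-3,-5,-1,1.3,-0.8,0],[0,0,0,0,0,0],[0,0,0,0,0,0]]]'
python3 - <<'E'
from h import *
g,e,s=now();S=scoopR(*e[:2]);print(s['time'],e,g,'nose',g+S.apply((-.089,0,-.09)),s['contact_force'])
for n in('top','side'):
  i=viewer.read_camera(n);cv2.imwrite(f'pics/p_{n}.png',i);h=cv2.cvtColor(i,cv2.COLOR_BGR2HSV)
  print(n,'post',proj(n,g+[0,0,.0]),proj(n,g+S.apply((0,0,.03))),'nose',[proj(n,g+S.apply((-.089,y,-.09))).round() for y in(.04,-.04)],'rear',[proj(n,g+S.apply((-.008,y,-.062))).round() for y in(.04,-.04)],'dish',proj(n,D+[0,0,.01]))
  m=cv2.inRange(h,(0,100,50),(20,255,255));x=proj(n,D+[0,0,.03]).astype(int)
  for r in range(x[1]-50,x[1]+44,4): print(''.join('#' if v else ('o' if q>150 else '.') for v,q in zip(m[r,x[0]-64:x[0]+50:2],h[r,x[0]-64:x[0]+50:2,2])))
E
```

```text
time: 12.75
tool_pos: [0.5237, -0.2453, 0.3186]
tool_rot: [2.556, -0.0, 2.64]
contact_force: [-0.4, 0.8, -2.1]
opening: 0.0159
12.75 [ 61.2382 -33.5399   0.0327] [ 0.5659 -0.1683  0.186 ] nose [ 0.5542 -0.1897  0.0618] [-0.4339  0.8397 -2.0561]
top post [336.3554 144.9383] [347.463  146.3667] nose [array([328., 180.]), array([345., 146.])] rear [array([309., 163.]), array([328., 126.])] dish [350.7579 174.0759]
###############.oooo..................###################
##############oooo.............#.##.....#################
#############.ooo.................###.....###########....
############.oooo...................#....ooooooooo.......
###########oooo..........................................
############...........................#.................
#################.....................#.............o....
########..o....####..#...##........................o.....
#######.o.....###......##...........oo...................
#######......#####..................ooooo..oo............
########...o######................##......oo.............
#######.......o#................#.##.........oo
[... 1569 characters left out ...]
....
################ooo.oooooooooooooooooooooooooooooo.......
#################ooooooooooooooooooooooooooooooooo.......
##################.oooooooooooooooooooooooooooooo........
###################.oooooooooooooooooooooooooooo......###
#####################.ooooooooooooooooooooooo......######
########################..oooooooooooooooo..........#####
##########################....................##........#
#############################.#.............###..##......
#############################.##......#.#########..##.###
#########################################################
#########################################################
#########################################################
```

The dish looks empty in both masks, and orange remains near the pan's rear at top (318,160). The sweets look wedged side by side, so I'll shake sideways gently before tilting more.

```bash
python3 -m creep '[[[-6,3,0,0,0,0],[7,-4,0,0,0,0],[-7,4,0,0,0,0],[7,-4,0,0,0,0],[0,0,0,0,0,0]]]'
cat >> h.py <<'E'
def dishmap(n='side',w=44,show=True):
    i=viewer.read_camera(n);h=cv2.cvtColor(i,cv2.COLOR_BGR2HSV);m=cv2.inRange(h,(0,100,40),(20,255,255));x=proj(n,D+[0,0,.03]).astype(int)
    for r in range(x[1]-40,x[1]+30,3): print(''.join('#' if v else ('o' if q>150 else '.') for v,q in zip(m[r,x[0]-w:x[0]+w:2],h[r,x[0]-w:x[0]+w:2,2])))
    return i
E
python3 - <<'E'
from h import *
g,e,s=now();S=scoopR(*e[:2]);print(s['time'],e,g,'nose',g+S.apply((-.089,0,-.09)),s['contact_force'])
dishmap()
E
```

```text
time: 13.27
tool_pos: [0.5243, -0.2429, 0.3193]
tool_rot: [2.56, -0.001, 2.644]
contact_force: [0.5, -0.4, -1.9]
opening: 0.0157
13.2667 [ 61.4654 -33.342    0.0418] [ 0.566  -0.166   0.1865] nose [ 0.5541 -0.1879  0.0624] [ 0.541  -0.4491 -1.9499]
.#########.oo###############################
.###########################################
.###########################################
#######o####################################
#######oo###################################
#######oo######ooooooooooooo################
###.o##ooo#ooooooooooooooooooooo############
##...o#o..ooooooooooooooooooooooooo#########
#o...oo###oooooooooooooooooooooooooo...#####
oo..oooooo#.oooooooooooooooooooooooooo......
#ooooooo.oooooooooooooooooooooooooooooo.....
#ooo..oooooooooooooooooooooooooooooooooo....
##o.....oooooooooooooooooooooooooooooooo....
######oooooooooooooooooooooooooooooooooo....
#######ooooooooooooooooooooooooooooooooo....
########ooooooooooooooooooooooooooooooo.....
#########oooooooooooooooooooooooooooooo.....
##########.oooooooooooooooooooooooooo.....##
###########.ooooooooooooooooooooooo.....####
#############..oooooooooooooooooo.........##
###############...oooooooooooo............##
#################...................#....##.
###################.#.............###.###...
######################.........######.#.####
```

Run:
```python
from h import *
t=viewer.read_camera('top');s=viewer.read_camera('side')
f=lambda a:cv2.resize(cv2.convertScaleAbs(a,alpha=1.5,beta=15),(400,400),interpolation=2)
cv2.imwrite('pics/c10.png',np.hstack([f(t[110:210,290:390]),f(s[85:185,260:360])]))
```

```text
(no output)
```

View pics/c10.png

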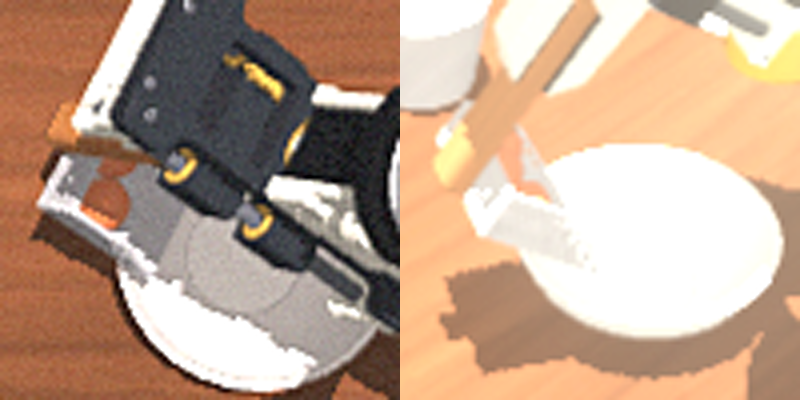

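The last view (12 of 12) shows two sweets visible, wedged in a zigzag by the pan's rear wall, at (105,200) and (120,165) in the left crop. The dish is empty and the nose is just inside its rim. I'll move the nose deeper and lower and keep tilting in small steps.

Run:
```python
from h import *
nseq((.5486,-.207),61,[(-35,.058),(-38,.055),(-41,.05),(-44,.05)])
```

```text
-35 0.058 [-8.9, -25.7, -6.0, 1.4, -0.9, -0.5]
-38 0.055 [-6.4, -11.6, -7.0, 2.6, -1.5, -0.0]
-41 0.05 [-6.3, -11.4, -9.7, 2.6, -1.5, -0.0]
-44 0.05 [-6.2, -11.2, -5.4, 2.6, -1.5, 0.0]
```

```bash
python3 -m creep '[[[-8.9,-25,-5,1.4,-0.9,-0.3],[-6.4,-11.6,-6,2.6,-1.5,0],[-3,-5,-5,1.3,-0.8,0],[0,0,0,0,0,0],[0,0,0,0,0,0]]]'
python3 - <<'E'
from h import *
g,e,s=now();S=scoopR(*e[:2]);print(s['time'],e,g,'nose',g+S.apply((-.089,0,-.09)),s['contact_force'])
dishmap()
E
```

```text
time: 13.83
tool_pos: [0.5041, -0.2836, 0.3033]
tool_rot: [2.448, 0.004, 2.642]
contact_force: [0.2, 0.3, -2.3]
opening: 0.0158
13.8333 [ 61.5267 -39.723   -0.2767] [ 0.5532 -0.1947  0.181 ] nose [ 0.548  -0.2043  0.0549] [ 0.1998  0.3066 -2.2829]
.####oo##########o##########################
####ooo#####################################
###oo#######################################
##oo########################################
##o#########.###############################
#########oo#.o#ooooooooooooo################
#######.ooo#oooooooooooooooooooo############
######.ooooo#.ooooooooooooooooooooo#######..
#####ooooooooo#oooooooooooooooooooooo####...
######ooooo....ooooooooooooooooooooooo.#....
######ooo........ooooooooooooooooooooo......
######oo..........ooooooooooooooooooooo.....
######oooo.........oooooooooooooooooooo.....
#######oooooo......ooooooooooooooooooooo....
#######.oooooooo....oooooooooooooooooooo....
########.ooooooooooo.oooooooooooooooooo.....
#########.ooooooooooooooooooooooooooooo.....
##########..ooooooooooooooooooooooooo.....#.
###########..oooooooooooooooooooooo...######
#############...oooooooooooooooo......######
################..................##.#######
#####################...........############
#########################...################
############################################
```

```bash
python3 -m creep '[[[5,9,9,0,0,0],[-5,-9,-9,0,0,0],[5,9,9,0,0,0],[-5,-9,-9,0,0,0],[0,0,0,0,0,0]]]'
python3 - <<'E'
from h import *
g,e,s=now();S=scoopR(*e[:2]);print(s['time'],e,g,'nose',g+S.apply((-.089,0,-.09)),s['contact_force'])
dishmap()
E
```

```text
time: 14.3
tool_pos: [0.5063, -0.2794, 0.3068]
tool_rot: [2.452, 0.007, 2.647]
contact_force: [0.0, 0.3, -1.9]
opening: 0.0159
14.3 [ 61.9931 -39.5034  -0.5505] [ 0.5552 -0.1908  0.1842] nose [ 0.5498 -0.2009  0.0581] [ 0.0356  0.3282 -1.9168]
.###oo######################################
###oo#######################################
#ooo########################################
#oo########.################################
###########.################################
########oo#..##ooooooooooooo################
######.oooo..ooooooooooooooooooo############
#####ooooooo#.ooooooooooooooooooooo######...
####ooooooo.oo#oooooooooooooooooooooo###....
#####ooooo.....oooooooooooooooooooooo.......
######oo.........ooooooooooooooooooooo......
######o..........oooooooooooooooooooooo.....
######oooo........oooooooooooooooooooooo....
#######oooooo......ooooooooooooooooooooo....
#######.oooooooo..oooooooooooooooooooooo....
########.oooooooooooooooooooooooooooooo.....
#########.ooooooooooooooooooooooooooooo.....
##########.oooooooooooooooooooooooooo......#
###########..oooooooooooooooooooooo...######
#############...oooooooooooooooo..#...######
###############.................#..#.#######
####################..........##..##########
#####################.#.....#####.##########
############################################
```

```bash
python3 -m creep '[[[10,19,18,0,0,0],[-10,-19,-18,0,0,0],[10,19,18,0,0,0],[-10,-19,-18,0,0,0],[0,0,0,0,0,0]]]'
python3 -m creep '[[[-6,-11,-5,2.6,-1.5,0],[-6,-11,-5,2.6,-1.5,0],[-6,-11,-5,2.6,-1.5,0],[0,0,0,0,0,0],[0,0,0,0,0,0]]]'
python3 - <<'E'
from h import *
g,e,s=now();S=scoopR(*e[:2]);print(s['time'],e,g,'nose',g+S.apply((-.089,0,-.09)),s['contact_force'])
dishmap()
nseq((.5486,-.207),61,[(e[1]-4,.05),(e[1]-8,.05),(e[1]-12,.05),(e[1]-16,.05)])
E
```

```text
time: 14.77
tool_pos: [0.5104, -0.2758, 0.3085]
tool_rot: [2.451, 0.009, 2.651]
contact_force: [-0.3, -0.8, -3.2]
opening: 0.0159
time: 15.18
tool_pos: [0.4939, -0.307, 0.2957]
tool_rot: [2.288, 0.017, 2.651]
contact_force: [-0.4, -0.4, -3.1]
opening: 0.0155
15.1833 [ 63.0503 -48.9161  -1.5014] [ 0.5519 -0.2021  0.1913] nose [ 0.5562 -0.1938  0.065 ] [-0.3919 -0.3529 -3.0993]
.ooo########################################
.oo#########################################
############################################
########.o.#################################
######.oooo#################################
####.ooooooo###ooooooooooooo################
####ooooooo..#oooooooooooooooooo############
#####ooooo.....ooooooooooooooooooo.#########
######oo........oooooooooooooooooo...#######
#######.........ooooooooooooooooo.....####..
#######.........oooooooooooooooo............
######....o.....oooooooooooooooo............
######............ooooooooooooo..........#..
#######......oo...oooooooooooo........oo...#
#######.......oo............o........ooo..#.
########............................ooo....#
#########.........................ooooo...##
##########..oo.................oooooo..#.###
###########..oooo..........oooooooo..#######
#############....ooooooooooooooo..##########
################................#.##########
######################....#..#.#############
#########################.##################
############################################
-52.91613480399249 0.05 [-15.6, -26.9, -24.6, 4.0, -1.0, -0.9]
-56.91613480399249 0.05 [-7.3, -13.2, -10.7, 3.5, -1.9, -0.0]
-60.91613480399249 0.05 [-6.9, -12.5, -11.7, 3.5, -1.9, 0.0]
-64.91613480399249 0.05 [-6.5, -11.8, -12.6, 3.5, -1.9, 0.0]
```

```bash
python3 -m creep '[[[-14,-25,-20,4,-1,-0.6],[-7,-13,-10,3.5,-1.9,0],[-6.9,-12.5,-9,3.5,-1.9,0],[0,0,0,0,0,0],[0,0,0,0,0,0]]]'
cat >> h.py <<'E'
def panmap(n='side'):
    g,e,s=now();S=Ro.from_euler('ZYX',e,degrees=True);i=viewer.read_camera(n)
    q=[g+S.apply(v) for v in((-.008,.04,-.08),(-.008,-.04,-.08),(-.089,-.04,-.08),(-.089,.04,-.08))]
    H=cv2.getPerspectiveTransform(np.float32([proj(n,v) for v in q]),np.float32([[0,0],[40,0],[40,20],[0,20]]))
    w=cv2.warpPerspective(i,H,(40,20));h=cv2.cvtColor(w,cv2.COLOR_BGR2HSV)
    print(n,'rear at top, nose at bottom')
    for r in h: print(''.join('#' if a<21 and b>100 else ('o' if v>130 else '.') for a,b,v in r))
E
python3 - <<'E'
from h import *
g,e,s=now();S=scoopR(*e[:2]);print(s['time'],e,g,'nose',g+S.apply((-.089,0,-.09)),s['contact_force'])
dishmap();panmap();panmap('top')
E
```

```text
time: 15.65
tool_pos: [0.4689, -0.3548, 0.2603]
tool_rot: [2.081, 0.006, 2.646]
contact_force: [0.3, 1.1, -1.6]
opening: 0.0161
15.65 [ 62.2024 -60.7724  -0.6925] [ 0.5353 -0.2329  0.1826] nose [ 0.5516 -0.2019  0.061 ] [ 0.2555  1.0953 -1.5799]
.#####oo####################################
############################################
##############.o.###########################
############.oooo###########################
##########oooooooo##########################
##########oooooooooooooooooo################
###########oooo.....ooooooooooo.############
#########oooo.......oooooooooo.....#########
########ooooo........ooooooo.........#######
#######ooooooo.......ooooo............######
#######..oooooo.....oooo...............#####
######o....ooooo...o.oo.o...............####
######o.......oooo.oooo####.............####
#######o......oooo..oo.#####...........o####
#######oo......oooo.ooo#####.........ooo####
########oo........###########.......ooo.####
#########oo.......###########....oooooo#####
##########..o......###.o.###...oooooo.######
###########...oo.ooo..oooo.oooooooo.########
[... 1230 characters left out ...]
ooo
..ooooooooooooooo#############oooooooooo
..ooooooooooooooo.#############ooooooooo
...ooooooooooooooo.#############oooooooo
....oooooooooooooo.#############oooooooo
....ooooooooooooooo##############ooooooo
....ooooooooooooooo.#############ooooooo
.....oooooooooooooo..#############oooooo
.......o....o........##############.....
.....................##############.....
......................##############....
.......................##############...
.........o.............##############...
......oo###.........ooo.##############..
oo....o#######......oooo.#############oo
oo....o########.....ooooo##############o
oo.############.....ooooo.#############o
ooo#############.....ooooo##############
```

The side map now shows orange blobs in the dish for the first time, and the pan is clear. I'll raise the scoop and bring it level away from the dish.

```bash
python3 -m creep '[[[3,5,25,0,0,0],[5,8,35,0,0,0],[2,5,15,0,0,0],[0,0,0,0,0,0]]]'
python3 - <<'E'
from h import *
g,e,s=now();S=scoopR(*e[:2]);print(s['time'],e,g,'nose',g+S.apply((-.089,0,-.09)))
d=delta(cur()[:2],tool((.53,.03,.19),60,0));print(d,d/13)
E
```

```text
time: 16.13
tool_pos: [0.481, -0.3314, 0.3405]
tool_rot: [2.087, 0.007, 2.652]
contact_force: [0.7, 0.0, -1.1]
opening: 0.0157
16.1333 [ 62.6602 -60.4425  -0.8449] [ 0.5466 -0.2096  0.2621] nose [ 0.5624 -0.1791  0.1403]
[ 49.  361.4   8.5 -52.7  29.7  -2. ] [ 3.7692 27.8     0.6538 -4.0538  2.2846 -0.1538]
```

```bash
python3 -m creep '[[[2,15,1,-3,1.7,0],[3.8,27,0.6,-4,2.3,-0.1],[3.8,27,0.6,-4,2.3,-0.1],[3.8,27,0.6,-4,2.3,-0.1],[3.8,27,0.6,-4,2.3,-0.1]]]'
python3 -m creep '[[[3.8,27,0.6,-4,2.3,-0.1],[3.8,27,0.6,-4,2.3,-0.1],[3.8,27,0.6,-4,2.3,-0.1],[3.8,27,0.6,-4,2.3,-0.1],[3.8,27,0.6,-4,2.3,-0.1]]]'
python3 - <<'E'
from h import *
g,e,s=now();S=scoopR(*e[:2]);print(s['time'],e,g,'nose',g+S.apply((-.089,0,-.09)))
d=delta(cur()[:2],tool((.53,.03,.19),60,0));print(d)
i=dishmap();ring=[D+[.06*np.cos(a),.06*np.sin(a),.035] for a in np.linspace(0,6.2,24)]
t=viewer.read_camera('top');print(sweets(i,'side',ring),sweets(t,'top',ring)); dishmap('top')
E
```

```text
time: 16.55
tool_pos: [0.4977, -0.2065, 0.3437]
tool_rot: [2.49, 0.004, 2.643]
contact_force: [0.0, 0.4, -1.6]
opening: 0.0158
time: 16.97
tool_pos: [0.5151, -0.0626, 0.3463]
tool_rot: [2.915, 0.002, 2.64]
contact_force: [-0.1, -0.2, -1.3]
opening: 0.0159
16.9667 [ 61.2692 -12.9861  -0.1337] [ 0.5326 -0.0315  0.1913] nose [ 0.5007 -0.0898  0.0836]
[ 14.9  92.6   2.7 -11.3   6.5  -1.2]
.........#####.............#################
#........######............#################
..........................##################
........................####################
.........#########.....#####################
.........######.ooo...oooooo################
.##########.oooooooooooooooooooo############
.########.ooooooooooooooooooooooooo#########
########ooooooooooooooooooooooooooooo#######
#######ooooooooooooooooooooooooooooooo######
######.oooooooooooooooooooooooooooooooo#####
######oooooooooooooooooooooooooooooooooo####
######oooooooooooooooo#####ooooooooooooo####
#######ooooooooooooooo#####ooooooooooooo####
#######ooooooooooooooo#####ooooooooooooo####
...####.ooooooooo####o#####oooooooooo
[... 780 characters left out ...]
ooooooo...ooooo..oooo####
oooooooooooooooooooooooooo...ooooooooooo####
..o.ooooooooooooooooooooo...oooooo.oooooo###
..o.oooooooooooooooooooo...oooooooooooooo###
.....o.o..oooooooooooooo...oooooo.ooooooo###
.............oooooooooo...oooooooooooooooo##
.............oo.oooooo...ooooooo.ooooooooo##
............o...ooooo....oooooo.ooooooooo###
.................o.o....oooooo.oooooooooo###
..................o....ooooooo.oooooooooo###
......................ooo.....oooooooooo####
............................ooooooooooo#####
...........................oooooooooooo#####
..........................ooooooooooo.######
......#..................ooooooooooo########
...######...............ooooooo.oo##########
```

```bash
python3 -m creep '[[[4,24,0.7,-3.5,2,-0.4],[4,23,0.7,-3.5,2,-0.4],[3,18,0,-2,1.2,-0.4],[1,10,0,-1,0.6,0],[0,0,0,0,0,0]]]'
python3 - <<'E'
from h import *
g,e,s=now();print(s['time'],e,g,s['contact_force']);print(delta(cur()[:2],tool((.53,.03,.10),60,0)))
panmap()
E
```

```text
time: 17.53
tool_pos: [0.5272, 0.012, 0.346]
tool_rot: [3.119, -0.003, 2.62]
contact_force: [0.6, -0.4, -1.0]
opening: 0.0157
17.5333 [60.1129 -1.3072  0.2003] [0.5285 0.0154 0.187 ] [ 0.5659 -0.3647 -0.9613]
[  2.8  18.  -87.   -1.2   0.5  -0.1]
side rear at top, nose at bottom
....................####################
..............................##########
..........o.............................
.........oo.............................
.........oo.............................
..........o.............................
..........o.............................
.........oo.............................
.........oo.............................
.........oo.............................
.........o..............................
.......oo...............................
.......o................................
.....oo.................................
....oo..................................
...ooo..................................
.ooooo..................................
ooooo...................................
ooo.....................................
ooo....................................#
```

```bash
python3 -m creep '[[[2.8,14,-10,-1.2,0.5,0],[0,0,-25,0,0,0],[0,0,-25,0,0,0],[0,0,-14,0,0,0],[0,0,0,0,0,0]]]'
python3 - <<'E'
from h import *
g,e,s=now();print(s['time'],e,g,s['contact_force']);print(delta(cur()[:2],tool((g[0],g[1],.09),60,0)))
E
```

```text
time: 18.0
tool_pos: [0.5299, 0.0185, 0.2699]
tool_rot: [3.135, 0.002, 2.614]
contact_force: [-0.8, -0.2, -1.1]
opening: 0.0163
18.0 [59.7922 -0.4013 -0.1074] [0.5308 0.0193 0.1109] [-0.8141 -0.2064 -1.0559]
[  0.8   0.8 -20.9  -0.3   0.3   0.2]
```

```bash
python3 -m creep '[[[0.8,0.8,-12,-0.3,0.3,0],[0,0,-4,0,0,0],[0,0,0,0,0,0]]]'
python3 - <<'E'
from h import *
g,e,s=now();print(s['time'],e,g,s['contact_force']);print(delta(cur()[:2],tool((g[0],g[1],.09),60,0)))
E
```

```text
time: 18.25
tool_pos: [0.5311, 0.0159, 0.2532]
tool_rot: [3.141, -0.0, 2.61]
contact_force: [-0.7, 0.8, -1.4]
opening: 0.0158
18.25 [59.5542 -0.0364  0.0176] [0.5311 0.016  0.0942] [-0.6638  0.7655 -1.4366]
[ 0.   0.1 -4.2 -0.   0.   0.4]
```

```bash
python3 -m creep '[[[0,0,-3,0,0,0],[0,0,-1,0,0,0],[0,0,-1,0,0,0],[0,0,0,0,0,0]]]'
python3 - <<'E'
from h import *
g,e,s=now();print(s['time'],e,g,s['contact_force'],s['torque']);print(delta(cur()[:2],tool((g[0],g[1],.09),60,0)))
E
```

```text
time: 18.58
tool_pos: [0.5318, 0.0151, 0.2496]
tool_rot: [3.139, 0.003, 2.609]
contact_force: [-1.3, 0.4, -1.7]
opening: 0.0156
18.5833 [59.5064 -0.1493 -0.1678] [0.5324 0.0152 0.0906] [-1.347   0.4202 -1.6673] [ 0.0176  0.0096 -0.0122]
[ 0.6  0.1 -0.6 -0.   0.2  0.5]
```

```bash
python3 -m creep '[[[0,0,-1.5,-0.1,0.2,0],[0,0,-1.5,0,0,0]]]'
python3 - <<'E'
from h import *
g,e,s=now();print(s['time'],e,g,s['contact_force'],s['torque'])
E
```

```text
time: 18.75
tool_pos: [0.5322, 0.0152, 0.2486]
tool_rot: [-3.141, 0.003, 2.61]
contact_force: [-5.1, -0.1, 20.7]
opening: 0.0157
18.75 [59.5365  0.0081 -0.1682] [0.5326 0.0149 0.0896] [-5.1492 -0.0928 20.6688] [-0.0911  1.71   -0.0255]
```

Contact at 21 N. Easing off that pressure, then opening the jaws.

```bash
python3 -m creep '[[[0,0,0.5,0,0,0],[0,0,0,0,0,0]]]'
python3 -m creep '[[[0,0,0,0,0,0],[0,0,0,0,0,0],[0,0,0,0,0,0],[0,0,0,0,0,0],[0,0,0,0,0,0]]]' -1
python3 -m creep '[[[0,0,0,0,0,0],[0,0,0,0,0,0],[0,0,0,0,0,0],[0,0,0,0,0,0],[0,0,0,0,0,0]]]'
python3 -m creep '[[[0,0,0,0,0,0],[0,0,0,0,0,0],[0,0,0,0,0,0],[0,0,0,0,0,0],[0,0,0,0,0,0]]]'
python3 -c "
from h import *
print(now())"
```

```text
time: 18.92
tool_pos: [0.5323, 0.0154, 0.2502]
tool_rot: [3.141, 0.004, 2.611]
contact_force: [-0.6, 0.7, -0.9]
opening: 0.0158
time: 19.33
tool_pos: [0.5326, 0.0156, 0.2506]
tool_rot: [3.141, 0.006, 2.611]
contact_force: [0.2, 0.1, -0.4]
opening: 0.0446
time: 19.75
tool_pos: [0.5327, 0.0156, 0.2504]
tool_rot: [3.141, 0.006, 2.611]
contact_force: [0.2, -0.3, 0.2]
opening: 0.0777
time: 20.17
tool_pos: [0.5327, 0.0156, 0.2504]
tool_rot: [3.141, 0.006, 2.611]
contact_force: [-0.4, -0.6, -0.2]
opening: 0.0916
(array([0.5335, 0.0152, 0.0914]), array([59.5965, -0.0408, -0.3255]), {'time': 20.1667, 'qpos': array([-0.1142,  0.5287,  1.7023, -0.0021,  0.9052, -1.1531]), 'qvel': array([-0.0001, -0.0007, -0.0006,  0.0008, -0.0004, -0.0004]), 'joint_efforts': array([  0.    , -47.0106, -18.9429,  -0.0068,   0.0644,  -0.0001]), 'tool_pos': array([0.5327, 0.0156, 0.2504]), 'tool_rot': array([3.1409, 0.0057, 2.6109]), 'contact_force': array([-0.389 , -0.6227, -0.1572]), 'torque': array([ 0.0022, -0.0249, -0.0812]), 'opening': 0.09160875287142888})
```

```bash
python3 -m creep '[[[0,0,15,0,0,0],[0,0,30,0,0,0],[0,0,35,0,0,0],[0,0,35,0,0,0],[0,0,20,0,0,0]]]'
python3 -m creep '[[[-20,20,10,0,0,0],[-25,30,5,0,0,0],[-25,30,5,0,0,0],[-25,30,0,0,0,0],[-25,30,0,0,0,0]]]'
python3 -m creep '[[[-25,32,0,0,0,0],[-25,32,0,0,0,0],[-25,32,0,0,0,0],[-25,32,0,0,0,0],[-20,32,0,0,0,0]]]'
python3 -m creep '[[[-15,32,0,0,0,0],[-10,32,0,0,0,0],[0,32,0,0,0,0],[0,32,0,0,0,0],[0,0,0,0,0,0]]]'
python3 - <<'E'
from h import *
t=viewer.read_camera('top');cv2.imwrite('pics/f_top.png',t);i=viewer.read_camera('side');cv2.imwrite('pics/f_side.png',i)
ring=[D+[.062*np.cos(a),.062*np.sin(a),.035] for a in np.linspace(0,6.2,24)]
for n,im in(('top',t),('side',i)): print(n,'dish',sweets(im,n,ring),'tub',sweets(im,n,tubquad()))
dishmap('top');dishmap()
b=cv2.imread('pics/top0.png')
# where the picture changed vs start, outside arm
d=cv2.absdiff(t,b).max(2);m=(d>45).astype(np.uint8);print([(cv2.boundingRect(c),cv2.contourArea(c)) for c in cv2.findContours(m,0,1)[0] if cv2.contourArea(c)>25])
for c in blobs(np.where(np.arange(384)[:,None,None]*0+np.ones_like(t)>0,t,0)[150:260,190:310],(5,120,110),(20,255,255),30): print('wood?',cv2.minAreaRect(c))
g=np.array([.533,.0152,.0896]);print('post top expect',proj('top',g+[0,0,.03]),proj('side',g+[0,0,.03]))
E
```

```text
time: 20.58
tool_pos: [0.5302, 0.0158, 0.3845]
tool_rot: [-3.136, -0.008, 2.611]
contact_force: [-0.3, 0.3, -0.0]
opening: 0.092
time: 21.0
tool_pos: [0.41, 0.1545, 0.4119]
tool_rot: [3.14, 0.007, 2.6]
contact_force: [0.2, 0.4, -0.3]
opening: 0.092
time: 21.42
tool_pos: [0.283, 0.3175, 0.4135]
tool_rot: [3.136, 0.009, 2.597]
contact_force: [1.3, -0.1, 0.2]
opening: 0.0922
time: 21.83
tool_pos: [0.2489, 0.455, 0.4145]
tool_rot: [3.132, 0.008, 2.605]
contact_force: [-0.9, -1.3, -0.9]
opening: 0.0916
top dish [((336, 165, 32, 20), 277.0)] tub []
side dish [] tub []
############################################
############################################
##################ooooooooooo###############
##############oooooooooooooooooo############
############ooooooooooooooooooooooo#########
###########ooooooooooooooooooooooooo########
#########ooooooooooooooooooooooooooooo######
########ooooooooooooooooooooooooooooooo#####
#######ooooooooooooooooooooooooooooooooo####
#######ooooooooooooooooooooooooooooooooo####
######ooooooooooooooooooooooooooooooooooo###
######ooooooooooooooooooooo#oooooooo
[... 1691 characters left out ...]
334, 29, 17), 197.0), ((0, 277, 211, 107), 5736.5), ((137, 238, 14, 13), 118.0), ((153, 236, 14, 12), 113.0), ((149, 216, 14, 13), 116.5), ((209, 181, 12, 11), 64.5), ((335, 165, 33, 20), 335.5), ((230, 164, 11, 14), 66.0), ((203, 162, 80, 76), 2730.5)]
wood? ((21.0, 91.0), (2.0, 42.0), 90.0)
wood? ((100.89352416992188, 89.78092956542969), (35.66988754272461, 8.782358169555664), 7.765166282653809)
wood? ((31.021377563476562, 78.88003540039062), (62.13548278808594, 6.375521183013916), 1.9749339818954468)
wood? ((45.500003814697266, 20.0), (7.71743631362915, 11.833402633666992), 30.963754653930664)
wood? ((59.5, 9.0), (14.0, 119.0), 90.0)
post top expect [235.8041 170.8389] [239.1883 175.9447]
```

Three sweets are in the dish, the tub is empty, and nothing stray shows on the desk. The post top is at (235.5,170) against an expected (235.8,170.8), so the scoop stands upright.

```bash
python3 -c "
from cell import robot
print(robot.hand_in(), robot.observe()['time'])"
```

```text
the job is handed in; nothing more can be done
the job is handed in; nothing more can be done
```

I scooped all three sweets out of the tub and tipped them into the dish. I then stood the scoop upright on the desk between tub and dish, let go, and handed the job in at about 22 s of robot time.

**Last checks**
- **Top view:** three touching sweets show in the dish and the tub is empty. Compared with the first picture, nothing stray shows on the desk outside the area the arm covered. The post top is within 1 px of where an upright scoop would put it.
- **Force:** the highest reading I saw was about 21 N, when setting the scoop down.
- **Side view, no confirmation:** in the final side picture the arm hid the dish, so only the top view confirms the sweet count.
- **Pictures:** all 12 viewings were used before the sweets came out, so these last checks rest on colour masks.

**Trouble on the way:** the sweets wedged at the back of the pan. Gentle shaking at about 33–40° did not free them, and they only came out at roughly 60° of tilt.

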